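Put the needle holder away and snap the instrument case shut

ROBOT

A 7-joint arm with a two-finger parallel gripper is mounted at the origin on the work surface. World frame = base frame: x ahead of the robot, y to its left, z up, the work surface at z = 0. Lengths are in mm, angles in rad, forces in N, time in s.
With the tool pointing down it reaches from about 425 to 1025 mm from the base axis. Payload 9.4 kg.
Tool frame: the origin (TCP) lies midway between the tips of the shut fingers; the grasp point (between the pads) lies 19 mm behind it; z points along the fingers, y is the direction in which the jaws open and shut (so a half turn about z gives the same grasp; the last joint's range is limited). The gripper opens to 93 mm and grips with 3 to 60 N. Pads are 15 mm wide; open, the fingers measure 128 mm over their backs; the gripper's body (75 mm by 188 mm) begins 65 mm behind the grasp point.
Start: joints at [-1.297, 0.599, -0.003, 1.599, 0.002, 0.943, -0.08], TCP at [249.15, 680.844, 218.618] pointing down, gripper open.
Joint ranges: [-2.57, 2.57], [-0.35, 1.97], [-1.29, 1.29], [0.11, 2.56], [-1.05, 4.19], [0.11, 1.86], [-2.63, 2.63]. Speed limits (rad/s): [2.22, 2.22, 3.01, 3.01, 3.14, 3.14, 3.14].

INTERFACE

Orientations are given as a unit quaternion [x, y, z, w].
In Python, from plant import ctrl, grab_frame gives the robot as it stands.
- The arm moves only by the tool move_arm, never from a script. Its argument "plan" is a list of rows, each a list of 3 entries, a list of its own where there are three numbers: the shift along the world's x, y, z in m, then the turn, a rotation vector about the world's x, y, z in rad, then the closure in counts, from 0 (fully open) to 255 (shut). A call has 1 to 5 rows; each row shifts and turns the commanded pose from where the row before left it; what a row does not reach is not made up. A row lasts 1/10 s, in which the tool goes at most 50 mm and 8.59 degrees, less where a joint would pass 70% of its speed; a pose out of reach is approached as far as the arm can. A call with a gripper value outside its range is refused whole. The fingers move at their own pace and stop on an object; the grip force is fixed at half the most. Time passes only in rows, so rows that do not move let the fingers close. It gives the time, the measured TCP pose, the force and the opening at its end, in the units of the state.
- ctrl.observe(): the state, without advancing time (a new reading comes with each control period).
- grab_frame(name): name is "scene" or "top" or "wrist"; returns a dict with "img" (480x640x3 uint8, blue, green, red), "depth" (480x640 float32, mm along the optical axis (not along the pixel's ray), 0 where there is no reading), "fx", "fy", "cx", "cy" (pixels), "k1" (the pictures are not rectified: a ray, as slopes to the right and down, at radius r is drawn at 1 + k1 r^2 times it, then the intrinsics apply), "R" (3x3) and "t" (3): a world point X has camera coordinates R X + t; the wrist camera has in their place "T_tool_cam" (4x4, takes a point from camera to tool coordinates, whose origin is the TCP and whose axes are the flange's). Camera axes: x right, y down, z forward; pixel columns grow to the right and rows downward; lengths in mm; the calibration is good to about 2 mm. A picture is of the moment at which its call begins: read the wrist's pose just before it.
- ctrl.job_done(): hands the job in, once; it reports no verdict.
The state is a dict: "time": time; "qpos": joint angles; "joint_velocities": joint speeds; "joint_efforts": joint torques, N m; "tool_pos": TCP position; "ee_rot": TCP orientation; "ft_force": force on the tool from outside, world axes, zero at the start; "moment": the same for the moment, N m; "finger_gap": opening from 0.0 (shut) to 1.0 (fully open).
Only numpy, scipy, OpenCV 4.12 (cv2) and the standard library are available. Lean on these libraries where they do the work, as an engineer would, in place of code of your own. Each camera call takes 0.05 s, during which the arm holds its last target. There are 200 camera calls.

TASK

Take the gold-handled needle holder from under the microscope and lay it in the empty slots of the instrument case, resting down in both blue bars beside the other two instruments, with its tip pointing the same way as theirs. Then close the lid and press it down gently until its catch snaps home and the lid is fully shut. Do not knock the microscope, and leave everything else on the bench where it is.

Things in the scene. Friction and masses are not known exactly. Their poses are not given: they have to be found in the camera images.
- needle_holder: gold-handled needle holder, a straight rigid micro instrument 170 mm long, 36 to 63 g, lying flat. Origin: middle of its length, on its underside; x along it to the tip, z up. Handle from x = -85 to +10 mm, 12 wide, 9 high; steel neck to +46, 8.5 wide, 8 high; jaws to +85, 6 wide, 6 high; underside level all along; balances 19 mm behind the origin. It starts on the mat, tip under the objective
- needle_holder_tip (a point): the needle holder's tip, 85 mm ahead of its origin
- needle_holder_end (a point): the needle holder's handle end, 85 mm behind its origin; at the start the only part that sticks out from under the microscope
- microscope: white bench microscope on a steel and green column, fixed. Origin: on the bench under the objective; x towards the column (220 mm off, foot 150 mm across), z up. White body from z = 135 to 215 mm, 42 mm to each side in x and 50 in y, with a black knob to y = -80; carrier arm from body to column; eyepieces on the +y side from y = 50 to 165, z = 175 to 290 mm
- objective (a point): centre of the lower face of the black objective (60 mm across) under the microscope's body, 105 mm above the bench: nothing taller fits under it, so a hand cannot come down there
- mat: blue mat, 340 mm (its x) by 240 mm (its y), 3 mm thick, fixed on the bench under the microscope. Origin: centre of its underside
- case: grey instrument case, fixed, 146 mm (x) by 190 mm (y), rim 44 mm high, walls and floor 4 mm, lid hinged on its +x rim. Origin: centre of its underside, z up. Inside, two blue bars along x at y = -54 and +54 mm, 20 mm wide, tops at z = 35, each with slots 18 wide, 12 deep at x = -38 (empty), 0 and +38. Fingers have room only between the bars (y = -44 to +44), down to the floor
- free_slot (a point): middle of the empty place nearest the case's front: midway between the two bars, at the level of the slot floors (x = -38, y = 0, z = 23 mm in the case). The needle holder lies along the case's y with its origin here, tip to +y
- lid (a joint): lid angle, rad: 0 shut, 1.57 upright, at most 2.05 (leaning back). Stiff hinge: it stays where left and needs 1 to 3 N at its front edge to move. At about 0.07 it meets a sprung catch and looks nearly shut; 10 to 12 N, pushed down at the front edge, drives it over the catch, and it snaps to 0 and stays
- lid_hinge (a point): middle of the lid's hinge axis: x = +73, y = 0, z = 44 mm in the case. The lid is a grey shell reaching 146 mm from this axis, 190 mm wide; its outer face lies 14 mm outside the plane through the axis and its rim, so shut its top is 58 mm above the bench
- lid_lip (a point): upper face of the thumb lip (56 mm wide) at the middle of the lid's front edge, 152 mm from the hinge axis; 4 mm below the lid's outer face
- catch (a point): sprung steel catch in the middle of the case's front wall, 42 mm above the bench; the bead under the lid's lip snaps past it
- scissors: steel micro scissors, 165 mm long, 12 mm wide, 9 mm high, in the middle slots (x = 0) of the case, tip to the case's +y; leave them. Origin and axes as for the needle holder
- forceps: blue-handled micro forceps, 165 mm long, 12 mm wide, 9 mm high, in the rear slots (x = +38 mm) of the case, tip to the case's +y; leave them. Origin and axes as for the needle holder
- bottle: white wash bottle with a red cap, 60 mm across, 165 mm tall, standing; leave it. Origin: centre of its underside
- bowl: open steel bowl, 104 mm across, 42 mm tall; leave it. Origin: centre of its underside
- gallipot: small steel cup, 72 mm across, 45 mm tall; leave it. Origin: centre of its underside
- phone: black phone, 146 by 72 by 8 mm, lying flat; leave it. Origin: centre of its underside
- suture_box: small white and green carton, 100 by 65 by 45 mm; leave it. Origin: centre of its underside
- haemostat: steel haemostat with ring handles, about 125 mm long, lying flat; leave it. Origin: near its middle, on its underside
Mind the look-alikes: they are no part of the job. Of the things that look like the needle_holder, take the one that is farthest to the robot's left at the start.

How it is judged (in metres and radians):
On the way, in this order (a step that is already met when the one before it is completed fails the run):
1. the needle holder rests in the empty slots of the open case, tip the same way as the others, let go (z of needle_holder in the frame of case below 0.027 m and x of needle_holder in the frame of free_slot between -0.008 and 0.008 m and y of needle_holder_tip in the frame of case above 0.065 m and y of needle_holder_end in the frame of case below -0.065 m and contact force between the fingers and needle_holder below 0.1 N and value of joint lid above 0.5 rad), for 0.2 s.
2. the lid is pressed past its catch, fully shut (value of joint lid below 0.02 rad), for 0.2 s.
At the end, for the whole second after the job is handed in: Lid fully shut past its catch (under 0.02 rad); needle holder at rest in the front slots of both bars (8 mm across, ends within 20 mm, underside within 4 mm of the slot floors), tip to the case's +y; scissors and forceps still in their slots (15 mm), all else within 20 mm of its start (value of joint lid below 0.02 rad and z of needle_holder in the frame of case between 0.018 and 0.027 m and x of needle_holder in the frame of free_slot between -0.008 and 0.008 m and y of needle_holder_tip in the frame of case above 0.065 m and y of needle_holder_end in the frame of case below -0.065 m and angle between needle_holder's own z axis and vertical below 0.15 rad and linear speed of needle_holder below 0.02 m/s and z of each of scissors, forceps in the frame of case below 0.027 m and distance of each of scissors, forceps from where it was at the start of the episode below 0.015 m and distance of each of bottle, bowl, gallipot, phone, suture_box, haemostat from where it was at the start of the episode below 0.02 m); the robot touches nothing.
It fails at once if the microscope is knocked (over 12 N by the robot, or by the needle holder) (contact force between any of the arm, the fingers, needle_holder and microscope above 12 N).
It fails at once if the case or its lid is forced (over 50 N) (contact force between any of the fingers, the arm and case above 50 N).
It fails at once if a bystander is knocked over (angle between any of bottle, gallipot, bowl's own z axis and vertical above 0.5 rad).
It also fails if it takes over 64 s, if anything falls off the work surface, if the arm or the gripper's body presses on something with over 40 N, if the wrist force passes 120 N, or if a joint passes its speed limit or range.

## Working session

There is one attempt and no reset: what is moved stays moved. The work goes in short steps, Python scripts to look and compute and a tool call to move; the robot and the scene stay as the last step left them, time stands still between calls to the robot, and variables do not carry over. Pictures are saved under pics/ and viewed, about 8 in all and at most 12, crops included, and the job is handed in when it is done.

Besides the shell and the picture viewer there is one more tool, called after "Call:" as name([rows], argument=value, ...), one row to a line, values as JSON. move_arm: Moves the arm, as the interface text tells. Its arguments: {"type":"object","properties":{"plan":{"type":"array"}},"required":["plan"]}

```bash
ls; mkdir -p pics; cat > h.py <<'E'
import numpy as np, cv2, pickle
from plant import ctrl, grab_frame
def save(name,fn):
    s=ctrl.observe(); f=grab_frame(name); f['state']=s
    pickle.dump(f,open(f'pics/{fn}.pkl','wb')); cv2.imwrite(f'pics/{fn}.png',f['img']); return f
def load(fn): return pickle.load(open(f'pics/{fn}.pkl','rb'))
def ray(f,u,v):
    x,y=(u-f['cx'])/f['fx'],(v-f['cy'])/f['fy']
    a,b=x,y
    for _ in range(20):
        k=1+f['k1']*(a*a+b*b); a,b=x/k,y/k
    return np.array([a,b,1.])
def cam(f):
    if 'R' in f: R=np.array(f['R']); t=np.array(f['t']).ravel(); return R.T,-R.T@t
    from scipy.spatial.transform import Rotation as Ro
    s=f['state']; T=np.array(f['T_tool_cam']); W=Ro.from_quat(s['ee_rot']).as_matrix()
    return W@T[:3,:3], W@T[:3,3]+np.array(s['tool_pos'])
def at_z(f,u,v,z):
    A,c=cam(f); d=A@ray(f,u,v); return c+d*(z-c[2])/d[2]
def at_d(f,u,v):
    A,c=cam(f); d=np.median([x for x in f['depth'][int(v)-1:int(v)+2,int(u)-1:int(u)+2].ravel() if x>0] or [0]); return c+A@ray(f,u,v)*d
def proj(f,X):
    A,c=cam(f); p=A.T@(np.array(X)-c); a,b=p[:2]/p[2]; k=1+f['k1']*(a*a+b*b)
    return np.array([a*k*f['fx']+f['cx'],b*k*f['fy']+f['cy']])
E
python3 - <<'E'
from h import *
print(ctrl.observe())
a=save('scene','s0');b=save('top','t0')
for f in(a,b): print(cam(f)[1], f['fx'],f['k1'])
E
```

```text
pics
{'time': 0.0, 'qpos': array([-1.29672494,  0.60014566, -0.00254383,  1.60009764,  0.00181044,
        0.94289599, -0.07979062]), 'joint_velocities': array([ 1.85183119e-03, -7.86694276e-04, -4.12645967e-04,  1.58117114e-03,
       -4.45284540e-04,  4.10952364e-04,  7.82292184e-05]), 'joint_efforts': array([-2.63626898e-04, -7.65040684e+01,  1.49707630e+00, -2.52364987e+01,
       -5.23848413e-02,  1.68140855e-02,  2.28735289e-04]), 'tool_pos': array([248.98220572, 680.40301994, 217.75663675]), 'ee_rot': array([ 1.74451214e-01,  9.84665516e-01, -7.69947809e-04, -6.03314443e-05]), 'ft_force': array([0.07146952, 0.37817292, 1.14759393]), 'moment': array([-0.02516721,  0.03310388, -0.04900981]), 'finger_gap': 0.9989008797967525}
[ 826.56435654  783.71016287 1372.53530254] 532.6645294683739 -0.037640052011710994
[ 393.17783728    9.27433167 1287.85118517] 527.622649886551 -0.02346484442532811
```

View pics/s0.png

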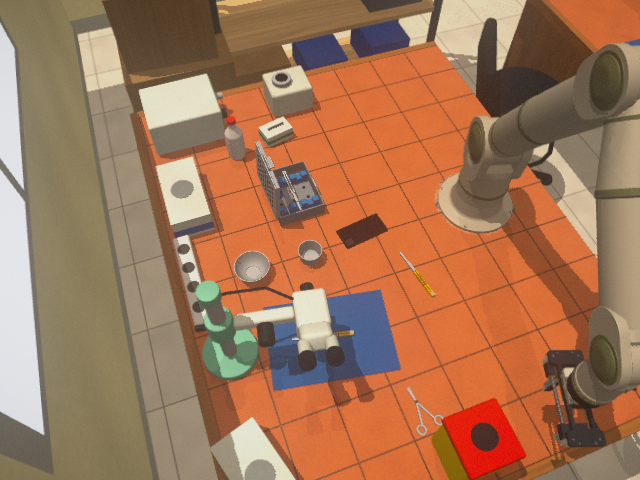

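View pics/t0.png

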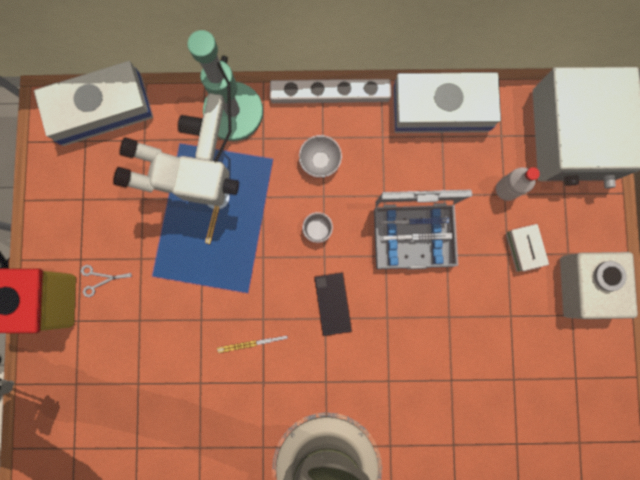

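Two candidates: the gold handle under the microscope (top 213,225) and the loose gold instrument at (252,344). The first is farther left and lies under the objective, so it fits. I'll confirm it in enlarged crops.

```bash
python3 - <<'E'
from h import *
b=load('t0')['img'];
c1=cv2.resize(b[140:300,145:285],None,fx=3.7,fy=3.7,interpolation=cv2.INTER_CUBIC)
c2=cv2.resize(b[180:280,365:480],None,fx=2.4,fy=2.4,interpolation=cv2.INTER_CUBIC)
o=np.zeros((592,800,3),np.uint8);o[:c1.shape[0],:c1.shape[1]]=c1;o[:c2.shape[0],520:520+c2.shape[1]]=c2
a=load('s0')['img'][270:390,260:400]; c3=cv2.resize(a,None,fx=2,fy=2,interpolation=cv2.INTER_CUBIC); o[300:300+240,520:800]=c3
cv2.imwrite('pics/c1.png',o)
E
```

```text
(no output)
```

View pics/c1.png

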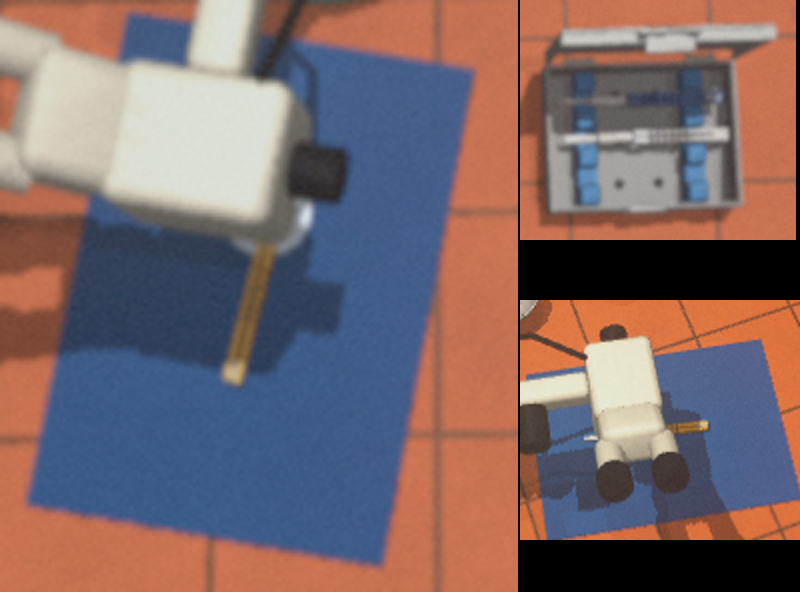

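```bash
python3 - <<'E'
from h import *
f=load('t0'); P=lambda x,y:(145+x/3.7-.5+.135,140+y/3.7-.365); Q=lambda x,y:(365+(x-520)/2.4-.3,180+y/2.4-.3)
for n,p,z in [('end',P(233,382),12),('endtop',P(236,362),12),('hand',P(265,248),12),('mTL',P(127,14),3),('mTR',P(473,70),3),('mBR',P(382,565),3),('mBL',P(30,503),3),
 ('bodyFL',P(108,197),215),('bodyBL',P(135,62),215),('bodyFR',P(262,222),215),('bodyBR',P(285,85),215),('knob',P(345,172),170),('objring',P(272,235),105),
 ('cFL',Q(547,213),44),('cFR',Q(742,206),44),('cBR',Q(735,64),44),('cBL',Q(545,70),44),('lidTopL',Q(562,32),190),('lidTopR',Q(775,28),190),
 ('scissL',Q(562,140),32),('scisR',Q(728,133),32)]:
    print(n,np.round(p,1),np.round(at_z(f,*p,z),0), np.round(at_d(f,*p),0))
E
```

```text
end [207.6 242.9] [533. 283.  12.] [533. 284.   8.]
endtop [208.4 237.5] [546. 281.  12.] [546. 282.  10.]
hand [216.3 206.7] [622. 263.  12.] [622. 263.  11.]
mTL [179.  143.4] [786. 360.   3.] [787. 362.  -1.]
mTR [272.5 158.6] [744. 126.   3.] [745. 126.  -1.]
mBR [247.9 292.3] [412. 186.   3.] [412. 186.   2.]
mBL [152.7 275.6] [455. 418.   3.] [455. 419.   1.]
bodyFL [173.8 192.9] [616. 311. 215.] [617. 313. 209.]
bodyBL [181.1 156.4] [693. 297. 215.] [753. 355.   2.]
bodyFR [215.4 199.6] [600. 224. 215.] [602. 226. 206.]
bodyBR [221.7 162.6] [679. 212. 215.] [735. 253.   1.]
knob [237.9 186.1] [638. 185. 170.] [636. 184. 180.]
objring [218.1 203.1] [613. 240. 105.] [601. 228. 169.]
cFL [376.  268.4] [ 464. -122.   44.] [ 467. -127.   -2.]
cFR [457.2 265.5] [ 468. -314.   44.] [ 471. -324.    5.]
cBR [454.3 206.4] [ 610. -313.   44.] [ 610. -313.   42.]
cBL [375.1 208.9] [ 606. -123.   44.] [ 607. -124.   41.]
lidTopL [382.2 193. ] [ 615. -123.  190.] [ 615. -123.  189.]
lidTopR [471.  191.4] [ 616. -312.  190.] [ 617. -312.  188.]
scissL [382.2 238. ] [ 537. -140.   32.] [ 540. -143.    4.]
scisR [451.4 235.1] [ 542. -306.   32.] [ 543. -307.   28.]
```

```bash
python3 - <<'E'
from h import *
f=load('t0')
for p in [(20,300),(38,280),(60,300),(72,280),(72,325),(130,150),(123,178),(130,187),(190,125)]: print(p,np.round(at_d(f,*p)))
w=save('wrist','w0'); print(np.round(w['T_tool_cam'],3), w['fx'],w['k1'])
E
```

```text
(20, 300) [398. 638. 187.]
(38, 280) [440. 603. 186.]
(60, 300) [398. 605.  83.]
(72, 280) [445. 604.  30.]
(72, 325) [338. 608.  13.]
(130, 150) [695. 389. 260.]
(123, 178) [637. 400. 263.]
(130, 187) [624. 395. 237.]
(190, 125) [763. 282. 207.]
[[-1.00000e-03 -9.55000e-01 -2.97000e-01  8.27600e+01]
 [ 1.00000e+00 -1.00000e-03  0.00000e+00 -3.08000e-01]
 [-0.00000e+00 -2.97000e-01  9.55000e-01 -1.65688e+02]
 [ 0.00000e+00  0.00000e+00  0.00000e+00  1.00000e+00]] 389.2376921801757 -0.05722846102726016
```

Call:
move_arm([
  [[0.01, -0.02, 0.04], [0, 0, -0.12], 0],
  [[0.01, -0.02, 0.04], [0, 0, -0.12], 0],
  [[0.01, -0.03, 0.02], [0, 0, -0.12], 0],
])

```text
time: 0.45
tool_pos: [279.5, 611.8, 321.3]
ee_rot: [0.35, 0.937, 0.002, -0.0]
ft_force: [1.0, -1.0, 0.4]
finger_gap: 1.001
```

```bash
python3 - <<'E'
from h import *
from scipy.spatial.transform import Rotation as R
s=ctrl.observe(); print(s['time'],np.round(s['qpos'],3),s['tool_pos'],R.from_quat(s['ee_rot']).as_matrix().round(3))
E
```

```text
0.45 [-1.296  0.445  0.105  1.618 -0.052  1.078 -0.32 ] [279.5263092  611.80651567 321.3163379 ] [[-0.755  0.655  0.001]
 [ 0.655  0.755  0.003]
 [ 0.002  0.003 -1.   ]]
```

Call:
move_arm([
  [[0.021, -0.04, 0], [0, 0, 0.062], 0],
  [[0.021, -0.04, 0], [0, 0, 0.062], 0],
  [[0.021, -0.04, -0.02], [0, 0, 0.062], 0],
  [[0.021, -0.04, -0.02], [0, 0, 0.062], 0],
  [[0.021, -0.04, -0.02], [0, 0, 0.062], 0],
])

```text
time: 0.95
tool_pos: [384.6, 409.1, 258.2]
ee_rot: [0.198, 0.98, 0.0, 0.0]
ft_force: [1.2, -0.1, -0.6]
finger_gap: 0.999
```

Call:
move_arm([
  [[0.021, -0.04, -0.02], [0, 0, 0.062], 0],
  [[0.021, -0.04, -0.02], [0, 0, 0.062], 0],
  [[0.022, -0.04, -0.02], [0, 0, 0.059], 0],
  [[0, 0, 0], [0, 0, 0], 0],
  [[0, 0, 0], [0, 0, 0], 0],
])

```text
time: 1.45
tool_pos: [448.5, 289.7, 198.2]
ee_rot: [0.11, 0.994, -0.0, -0.0]
ft_force: [-0.1, 0.6, 0.8]
finger_gap: 1.002
```

```bash
python3 - <<'E'
from h import *
w=save('wrist','w1'); s=w['state']; print(s['time'],s['tool_pos'],s['ee_rot'],s['qpos'].round(2),cam(w)[1])
A,c=cam(w); print(A.round(3))
E
```

```text
1.45 [448.52415806 289.67743334 198.22125862] [ 1.10410660e-01  9.93885889e-01 -3.90972452e-04 -4.16581613e-04] [-0.7   0.4   0.02  2.06 -0.01  0.69  0.68] [367.81546009 307.62602842 363.97124468]
[[ 0.22   0.932  0.289]
 [ 0.975 -0.21  -0.066]
 [-0.001  0.297 -0.955]]
```

View pics/w1.png

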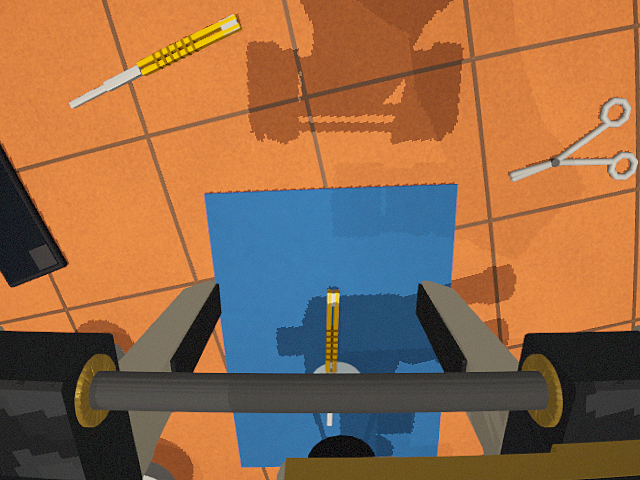

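```bash
python3 - <<'E'
from h import *
w=load('w1')
for n,p,z in [('endTop',(333.3,289),12),('handle ',(331.5,366),12),('tip',(329.5,426),9),('disc',(337,362),3)]:
    print(n,at_z(w,*p,z).round(1),at_d(w,*p).round(1))
# gold/white pixels across the handle
im=w['img'].astype(int)
for v in range(288,374,8):
    r=im[v,310:355]; m=np.where((r[:,2]>r[:,0]+20))[0]+310
    if len(m): print(v,m.min(),m.max(), at_z(w,(m.min()+m.max())/2,v,12).round(1))
E
```

```text
endTop [532.6 285.6  12. ] [536.5 285.1   3.7]
handle  [620.4 265.   12. ] [626.2 264.    3.8]
tip [702.1 245.3   9. ] [707.2 244.3   3.5]
disc [623.1 270.8   3. ] [622.9 270.8   3.2]
296 327 338 [539.9 283.2  12. ]
304 327 338 [548.6 281.4  12. ]
312 327 338 [557.4 279.5  12. ]
320 326 338 [566.2 277.1  12. ]
328 326 337 [575.2 274.6  12. ]
336 326 337 [584.4 272.7  12. ]
344 326 337 [593.8 270.7  12. ]
352 326 337 [603.3 268.6  12. ]
360 326 336 [612.9 266.   12. ]
368 325 336 [622.6 263.4  12. ]
```

The wrist view shows the holder's end at (333,289) and its tip at about (330,426), so it lies at yaw -13.5°. I'll go down in front of it with the hand tilted back 0.2 rad, then slide the fingers forward around the handle end.

Call:
move_arm([
  [[0.008, 0.002, -0.0425], [-0.012, -0.0485, -0.0035], 130],
  [[0.008, 0.002, -0.0425], [-0.012, -0.0485, -0.0035], 130],
  [[0.008, 0.002, -0.0425], [-0.012, -0.0485, -0.0035], 130],
  [[0.0075, 0.002, -0.0425], [-0.012, -0.0485, -0.0035], 130],
  [[0, 0, -0.01], [0, 0, 0], 130],
])

```text
time: 2.0
tool_pos: [476.4, 301.4, 14.8]
ee_rot: [0.112, 0.989, -0.015, 0.098]
ft_force: [-0.8, 0.5, 0.5]
finger_gap: 0.621
```

Call:
move_arm([
  [[0, 0, -0.006], [0, 0, 0], 130],
  [[0, 0, -0.004], [0, 0, 0], 130],
  [[0, 0, 0], [0, 0, 0], 130],
])

```text
time: 2.3
tool_pos: [480.1, 300.2, 10.3]
ee_rot: [0.114, 0.988, -0.013, 0.099]
ft_force: [-0.7, -0.0, 0.5]
finger_gap: 0.491
```

```bash
python3 - <<'E'
from h import *
w=save('wrist','w2'); s=w['state']; print(s['time'],s['tool_pos'],s['ee_rot'],s['qpos'].round(2))
cv2.imwrite('pics/w2c.png',cv2.resize(w['img'][140:440,160:480],None,fx=1.8,fy=1.8))
E
```

```text
2.3 [480.12016866 300.2185389   10.32260638] [ 0.11432641  0.98843375 -0.01318043  0.09876474] [-0.88  0.72  0.18  2.22  0.45  0.11  0.15]
```

View pics/w2c.png

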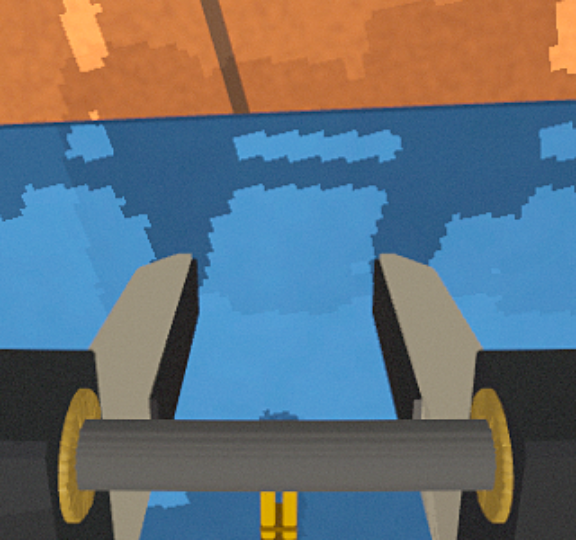

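Call:
move_arm([
  [[0.017, -0.0045, 0.002], [0, 0, 0], 130],
  [[0.017, -0.004, 0], [0, 0, 0], 130],
  [[0.017, -0.004, 0], [0, 0, 0], 130],
  [[0.016, -0.004, 0], [0, 0, 0], 130],
  [[0, 0, 0], [0, 0, 0], 130],
])

```text
time: 2.85
tool_pos: [549.3, 282.0, 13.0]
ee_rot: [0.117, 0.988, -0.013, 0.099]
ft_force: [-0.5, -0.4, 0.1]
finger_gap: 0.487
```

```bash
python3 - <<'E'
from h import *
from scipy.spatial.transform import Rotation as R
s=ctrl.observe(); print(s['time'],s['tool_pos'],s['ft_force'],s['qpos'].round(2)); print(R.from_quat(s['ee_rot']).as_matrix().round(3))
E
```

```text
2.85 [549.31807785 282.01438179  12.95706063] [-0.54985386 -0.41059143  0.14030466] [-0.72  0.73  0.1   2.11  0.46  0.2   0.24]
[[-0.953  0.233  0.194]
 [ 0.228  0.972 -0.049]
 [-0.2   -0.002 -0.98 ]]
```

Call:
move_arm([
  [[-0.002, 0, -0.004], [0, 0, 0], 130],
  [[0, 0, -0.0035], [0, 0, 0], 130],
  [[0, 0, 0], [0, 0, 0], 200],
  [[0, 0, 0], [0, 0, 0], 255],
  [[0, 0, 0], [0, 0, 0], 255],
])

```text
time: 3.35
tool_pos: [544.6, 284.4, 4.6]
ee_rot: [0.114, 0.988, -0.013, 0.099]
ft_force: [0.3, 1.0, 10.1]
finger_gap: 0.285
```

Call:
move_arm([
  [[0, 0, 0], [0, 0, 0], 255],
  [[0, 0, 0], [0, 0, 0], 255],
  [[0, 0, 0], [0, 0, 0], 255],
])

```text
time: 3.65
tool_pos: [544.7, 284.2, 4.7]
ee_rot: [0.114, 0.988, -0.013, 0.099]
ft_force: [0.1, 2.1, 11.1]
finger_gap: 0.125
```

Gripped: the gap is 11.6 mm. I'll drag it back about 55 mm and then regrasp at the balance point with the hand upright.

Call:
move_arm([
  [[0, 0, 0.003], [0, 0, 0], 255],
  [[-0.018, 0.0045, 0.001], [0, 0, 0], 255],
  [[-0.018, 0.0045, 0], [0, 0, 0], 255],
  [[-0.018, 0.0045, 0], [0, 0, 0], 255],
  [[0, 0, 0], [0, 0, 0], 255],
])

```text
time: 4.15
tool_pos: [487.2, 297.1, 7.3]
ee_rot: [0.113, 0.989, -0.014, 0.097]
ft_force: [0.5, 0.4, 0.2]
finger_gap: 0.123
```

```bash
python3 - <<'E'
from h import *
from scipy.spatial.transform import Rotation as R
s=ctrl.observe(); print(s['time'],s['tool_pos'],s['ft_force'],s['finger_gap'],s['qpos'].round(2)); print(R.from_quat(s['ee_rot']).as_matrix().round(3))
E
```

```text
4.15 [487.22739014 297.11859001   7.25028678] [0.45872893 0.41944196 0.16116662] 0.12331046712301773 [-0.86  0.73  0.17  2.21  0.48  0.12  0.13]
[[-0.956  0.226  0.189]
 [ 0.221  0.974 -0.05 ]
 [-0.195 -0.006 -0.981]]
```

Call:
move_arm([
  [[0, 0, -0.001], [0, 0, 0], 130],
  [[0, 0, 0], [0, 0, 0], 130],
  [[0, 0, 0], [0, 0, 0], 130],
  [[0, 0, 0.015], [0.024, 0.095, 0], 130],
  [[0, 0, 0.015], [0.023, 0.095, 0], 130],
])

```text
time: 4.65
tool_pos: [488.7, 297.0, 28.0]
ee_rot: [0.114, 0.993, -0.006, 0.018]
ft_force: [-0.0, -1.5, -0.3]
finger_gap: 0.476
```

```bash
python3 - <<'E'
from h import *
from scipy.spatial.transform import Rotation as R
w=save('wrist','w3'); s=w['state']; print(s['time'],s['tool_pos'],s['finger_gap'],s['qpos'].round(2)); print(R.from_quat(s['ee_rot']).as_matrix().round(3))
f=save('top','t1')
for g in (f,w):
  im=g['img'].astype(int)
  m=(im[...,2]>im[...,0]+50)&(im[...,1]>im[...,0]+40)
  for v in range(0,480,6):
    u=np.where(m[v])[0]
    u=u[(u>190)&(u<240)] if g is f else u[(u>250)&(u<400)]
    if len(u)>2 and (g is w or 200<v<280): print(v,u.min(),u.max(),at_z(g,u.mean(),v,12).round(1))
  print()
E
```

```text
4.65 [488.72013043 297.03899352  27.95102952] 0.47611414849852124 [-0.54  0.69 -0.18  2.1   0.42  0.37  0.27]
[[-0.973  0.226  0.035]
 [ 0.226  0.974 -0.016]
 [-0.038 -0.008 -0.999]]
240 206 210 [539.8 282.3  12. ]

0 251 399 [365.4 330.   12. ]
6 251 399 [367.5 329.3  12. ]
12 251 399 [369.8 328.9  12. ]
18 251 399 [372.  328.4  12. ]
24 251 399 [374.2 327.8  12. ]
30 251 399 [376.4 327.3  12. ]
36 251 399 [378.6 326.4  12. ]
42 251 399 [380.9 326.2  12. ]
48 251 399 [383.1 325.5  12. ]
54 251 399 [385.4 324.9  12. ]
60 251 399 [387.7 324.3  12. ]
66 251 399 [390.1 323.8  12. ]
72 251 399 [392.4 323.2  12. ]
78 251 399 [394.8 322.8  12. ]
84 251 399 [397.1 322.1  12. ]
90 251 399 [399.6 321.7  12. ]
96 251 399 [402.  321.1  12. ]
102 251 399 [404.4 320.4  12. ]
108 251 399 [406.9 319.9  12. ]
114 251 399 [409.3 319.2  12. ]
120 251 399 [411.8 318.7  12. ]
126 251 399 [414.3 318.   12. ]
132 251 399 [416.9 317.5  12. ]
138 251 399 [419.4 316.7  12. ]
144 251 399 [422.  316.2  12. ]
150 251 399 [424.6 315.5  12. ]
156 251 399 [427.2 315.   12. ]
162 251 399 [429.8 314.2  12. ]
168 251 399 [432.5 313.7  12. ]
174 251 281 [428.9 285.7  12. ]
264 308 329 [478.4 299.1  12. ]
270 309 330 [481.8 299.1  12. ]
276 308 328 [484.8 297.2  12. ]
282 308 328 [488.  296.5  12. ]
288 308 328 [491.4 295.7  12. ]
294 307 328 [494.7 294.7  12. ]
300 307 329 [498.2 294.3  12. ]
306 307 328 [501.5 293.1  12. ]
312 307 329 [505.1 292.6  12. ]
318 307 328 [508.5 291.5  12. ]
324 307 328 [512.1 290.7  12. ]
330 307 328 [515.8 289.9  12. ]
336 307 328 [519.4 289.1  12. ]
342 307 328 [523.2 288.2  12. ]
348 307 328 [526.9 287.3  12. ]
354 307 328 [530.8 286.4  12. ]
360 307 328 [534.6 285.5  12. ]
366 307 327 [538.5 284.3  12. ]
372 307 328 [542.6 283.6  12. ]
462 251 399 [611.8 272.3  12. ]
468 251 399 [617.  271.1  12. ]
474 251 399 [622.3 269.9  12. ]
```

Call:
move_arm([
  [[0.015, -0.004, 0], [0, 0, 0], 130],
  [[0.015, -0.004, 0], [0, 0, 0], 130],
  [[0.015, -0.0035, -0.004], [0, 0, 0], 130],
  [[0, 0, -0.005], [0, 0, 0], 130],
  [[0, 0, 0], [0, 0, 0], 130],
])

```text
time: 5.25
tool_pos: [534.5, 284.3, 17.5]
ee_rot: [0.116, 0.993, -0.006, 0.019]
ft_force: [-0.5, 0.6, -0.7]
finger_gap: 0.492
```

```bash
python3 - <<'E'
from h import *
from scipy.spatial.transform import Rotation as R
s=ctrl.observe(); print(s['time'],s['tool_pos'],s['ft_force'],s['finger_gap'],s['qpos'].round(2)); print(R.from_quat(s['ee_rot']).as_matrix().round(3))
E
```

```text
5.25 [534.50753898 284.33416896  17.49528202] [-0.49885796  0.57311331 -0.68718748] 0.49179155990985174 [-0.47  0.73 -0.19  2.02  0.43  0.41  0.33]
[[-0.972  0.23   0.037]
 [ 0.23   0.973 -0.017]
 [-0.04  -0.008 -0.999]]
```

Call:
move_arm([
  [[0, 0.001, -0.006], [0.016, 0.038, 0], 130],
  [[0, 0, -0.005], [0, 0, 0], 130],
  [[0, 0, 0], [0, 0, 0], 200],
  [[0, 0, 0], [0, 0, 0], 255],
  [[0, 0, 0], [0, 0, 0], 255],
])

```text
time: 5.75
tool_pos: [535.0, 285.4, 8.1]
ee_rot: [0.116, 0.993, 0.0, 0.0]
ft_force: [0.2, 0.7, 0.0]
finger_gap: 0.283
```

Call:
move_arm([
  [[0, 0, 0], [0, 0, 0], 255],
  [[0, 0, 0], [0, 0, 0], 255],
  [[0, 0, 0], [0, 0, 0], 255],
])

```text
time: 6.05
tool_pos: [535.4, 285.2, 8.2]
ee_rot: [0.116, 0.993, 0.0, 0.0]
ft_force: [-0.8, 0.4, 2.9]
finger_gap: 0.118
```

Call:
move_arm([
  [[-0.01, 0.0025, 0.001], [0, 0, 0], 255],
  [[-0.02, 0.005, 0], [0, 0, 0], 255],
  [[-0.025, 0.006, 0], [0, 0, 0], 255],
  [[-0.02, 0.005, 0], [0, 0, 0], 255],
  [[-0.015, 0.0035, 0], [0, 0, 0], 255],
])

```text
time: 6.55
tool_pos: [443.4, 307.4, 9.0]
ee_rot: [0.116, 0.993, 0.0, -0.0]
ft_force: [0.1, 0.5, 0.1]
finger_gap: 0.123
```

Call:
move_arm([
  [[0, 0, 0.01], [0, 0, 0.1], 255],
  [[0, 0, 0.005], [0, 0, 0.14], 255],
  [[0, 0, 0], [0, 0, 0.14], 255],
  [[0, 0, 0], [0, 0, 0.14], 255],
  [[0, 0, 0], [0, 0, 0.14], 255],
])

```text
time: 7.05
tool_pos: [445.2, 307.0, 24.0]
ee_rot: [-0.215, 0.977, 0.0, 0.0]
ft_force: [-0.7, 0.3, -0.7]
finger_gap: 0.122
```

Call:
move_arm([
  [[0, 0, 0], [0, 0, 0.14], 255],
  [[0, 0, 0], [0, 0, 0.14], 255],
  [[0, 0, 0], [0, 0, 0.14], 255],
  [[0, 0, 0], [0, 0, 0.14], 255],
  [[0, 0, 0], [0, 0, 0], 255],
])

```text
time: 7.55
tool_pos: [445.2, 306.7, 23.7]
ee_rot: [-0.474, 0.88, 0.0, -0.0]
ft_force: [-0.5, -0.2, -0.2]
finger_gap: 0.122
```

```bash
python3 - <<'E'
from h import *
from scipy.spatial.transform import Rotation as R
w=save('wrist','w4'); s=w['state']; print(s['time'],s['tool_pos'],s['ft_force'],s['finger_gap'],s['qpos'].round(2)); print(R.from_quat(s['ee_rot']).as_matrix().round(3))
f=save('scene','s1'); a=cv2.resize(w['img'],(400,300)); b=cv2.resize(f['img'][220:440,220:520],(400,293))
o=np.zeros((300,800,3),np.uint8); o[:,:400]=a; o[:293,400:]=b; cv2.imwrite('pics/c4.png',o)
E
```

```text
7.55 [445.22372946 306.71192296  23.73570974] [-0.45512227 -0.16207346 -0.20145932] 0.12232895199896918 [-0.36  0.73 -0.52  2.14  0.8   0.47  1.06]
[[-0.55  -0.835 -0.001]
 [-0.835  0.55   0.   ]
 [ 0.     0.001 -1.   ]]
```

View pics/c4.png

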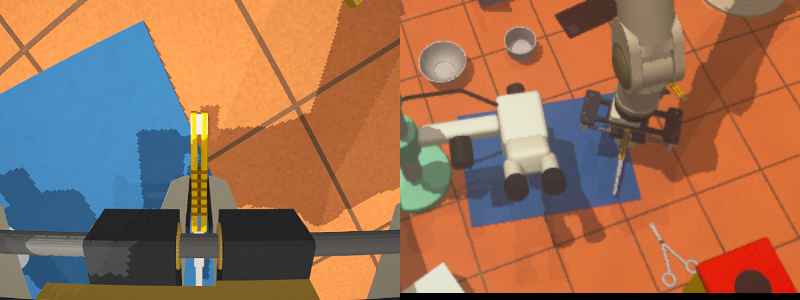

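Call:
move_arm([
  [[0.023, -0.01, 0], [0, 0, 0], 255],
  [[0.022, -0.01, 0], [0, 0, 0], 255],
  [[0, 0, -0.01], [0, 0, 0], 255],
  [[0, 0, -0.005], [0, 0, 0], 255],
  [[0, 0, 0], [0, 0, 0], 255],
])

```text
time: 8.15
tool_pos: [489.3, 287.2, 8.3]
ee_rot: [-0.473, 0.881, 0.0, -0.001]
ft_force: [-0.2, 0.7, -0.7]
finger_gap: 0.12
```

Call:
move_arm([
  [[0, 0, -0.001], [0, 0, 0], 130],
  [[0, 0, 0], [0, 0, 0], 130],
  [[0, 0, 0], [0, 0, 0], 130],
  [[0, 0, 0.02], [0, 0, 0], 130],
  [[0, 0, 0.03], [0, 0, 0], 130],
])

```text
time: 8.65
tool_pos: [489.3, 286.8, 57.4]
ee_rot: [-0.474, 0.881, 0.0, -0.001]
ft_force: [0.5, 0.5, 0.1]
finger_gap: 0.476
```

Call:
move_arm([
  [[0, 0, 0.03], [0, 0, -0.14], 130],
  [[0, 0, 0.02], [0, 0, -0.14], 130],
  [[0, 0, 0], [0, 0, -0.14], 130],
  [[0, 0, 0], [0, 0, -0.14], 130],
  [[0, 0, 0], [0, 0, -0.14], 130],
])

```text
time: 9.15
tool_pos: [490.4, 287.1, 108.5]
ee_rot: [-0.14, 0.99, 0.0, 0.0]
ft_force: [0.8, 0.1, -0.1]
finger_gap: 0.49
```

Call:
move_arm([
  [[0, 0, 0], [0, 0, -0.14], 130],
  [[0, 0, 0], [0, 0, -0.14], 130],
  [[0, 0, 0], [0, 0, -0.14], 130],
  [[0, 0, 0], [0, 0, -0.14], 130],
  [[0, 0, 0], [0, 0, -0.14], 130],
])

```text
time: 9.65
tool_pos: [490.2, 287.2, 108.1]
ee_rot: [0.208, 0.978, 0.0, 0.0]
ft_force: [-0.9, 0.2, 0.0]
finger_gap: 0.492
```

Call:
move_arm([
  [[0, 0, 0], [0, 0, -0.14], 130],
  [[0, 0, 0], [0, 0, -0.14], 130],
  [[0, 0, 0], [0, 0, -0.14], 130],
  [[0, 0, 0], [0, 0, -0.14], 130],
  [[0, 0, 0], [0, 0, -0.14], 130],
])

```text
time: 10.15
tool_pos: [490.2, 287.2, 108.1]
ee_rot: [0.531, 0.848, 0.0, 0.0]
ft_force: [0.6, -0.0, 0.3]
finger_gap: 0.493
```

Call:
move_arm([
  [[0, 0, 0], [0, 0, -0.14], 130],
  [[0, 0, 0], [0, 0, -0.14], 130],
  [[0, 0, 0], [0, 0, -0.14], 130],
  [[0, 0, 0], [0, 0, -0.14], 130],
  [[0, 0, 0], [0, 0, -0.14], 130],
])

```text
time: 10.65
tool_pos: [490.1, 287.3, 108.1]
ee_rot: [0.789, 0.614, 0.0, -0.0]
ft_force: [-0.5, -0.2, 0.2]
finger_gap: 0.488
```

Call:
move_arm([
  [[0, 0, 0], [0, 0, -0.14], 130],
  [[0, 0, 0], [0, 0, -0.14], 130],
  [[0, 0, 0], [0, 0, -0.06], 130],
  [[0, 0, 0], [0, 0, 0], 130],
])

```text
time: 11.05
tool_pos: [490.0, 287.4, 108.0]
ee_rot: [0.88, 0.474, 0.0, 0.0]
ft_force: [0.0, 0.3, -0.3]
finger_gap: 0.491
```

```bash
python3 - <<'E'
from h import *
from scipy.spatial.transform import Rotation as R
w=save('wrist','w5'); s=w['state']; print(s['time'],s['tool_pos'],s['ft_force'],s['finger_gap'],s['qpos'].round(2)); print(R.from_quat(s['ee_rot']).as_matrix().round(3))
E
```

```text
11.05 [490.03115015 287.41959697 107.95875893] [ 0.04055932  0.34132952 -0.26947218] 0.49088203675076936 [-0.77  0.57  0.21  2.07 -0.23  0.52 -0.98]
[[ 0.55   0.835  0.   ]
 [ 0.835 -0.55  -0.   ]
 [-0.     0.    -1.   ]]
```

View pics/w5.png

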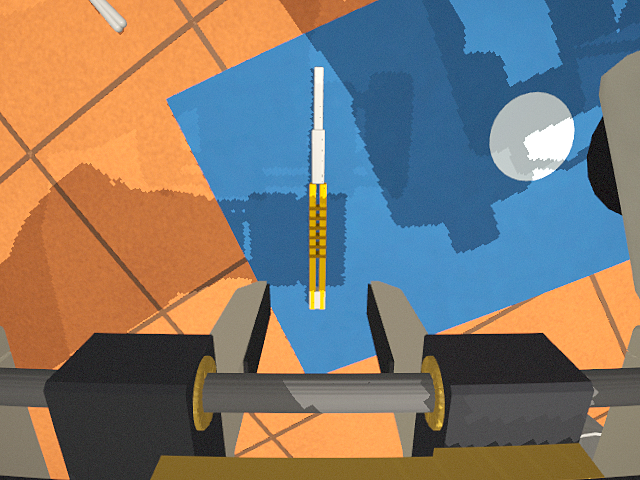

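```bash
python3 - <<'E'
from h import *
w=load('w5')
e=at_z(w,317.3,309,12);j=at_z(w,318,184,12);t=at_z(w,319,67,9)
print(e,j,t,np.hypot(*(j-e)[:2]),np.hypot(*(t-e)[:2]))
d=(j-e)/np.linalg.norm(j-e); print(np.degrees(np.arctan2(d[1],d[0])), 'balance',e+66*d, j-29*d)
E
```

```text
[458.70593855 240.29459849  12.        ] [511.06325634 318.67851522  12.        ] [552.59266029 380.4580738    9.        ] 94.2620131720413 168.70244909062183
56.25866296270635 balance [495.36527626 295.17713632  12.        ] [494.95536553 294.56346072  12.        ]
```

Call:
move_arm([
  [[0.0025, 0.004, -0.035], [0, 0, 0], 130],
  [[0.0025, 0.0035, -0.035], [0, 0, 0], 130],
  [[0, 0, -0.02], [0, 0, 0], 130],
  [[0, 0, -0.01], [0, 0, 0], 130],
  [[0, 0, 0], [0, 0, 0], 130],
])

```text
time: 11.6
tool_pos: [494.9, 294.0, 6.9]
ee_rot: [0.88, 0.475, -0.001, 0.0]
ft_force: [-0.6, -0.5, 0.7]
finger_gap: 0.491
```

Call:
move_arm([
  [[0, 0.001, -0.002], [0, 0, 0], 180],
  [[0, 0, 0], [0, 0, 0], 255],
  [[0, 0, 0], [0, 0, 0], 255],
  [[0, 0, 0], [0, 0, 0], 255],
  [[0, 0, 0], [0, 0, 0], 255],
])

```text
time: 12.1
tool_pos: [495.6, 295.7, 6.4]
ee_rot: [0.88, 0.474, 0.0, 0.0]
ft_force: [0.2, 0.4, 4.8]
finger_gap: 0.122
```

Call:
move_arm([
  [[0, 0, 0], [0, 0, 0], 255],
  [[0, 0, 0], [0, 0, 0], 255],
  [[0, 0, 0.01], [0, 0, 0], 255],
  [[0, 0, 0.03], [0, 0, 0], 255],
  [[0, 0, 0.04], [0, 0, 0], 255],
])

```text
time: 12.6
tool_pos: [494.4, 294.8, 85.8]
ee_rot: [0.88, 0.474, -0.002, 0.0]
ft_force: [0.8, 1.3, -0.2]
finger_gap: 0.125
```

Call:
move_arm([
  [[0, 0, 0.045], [0, 0, 0], 255],
  [[0, -0.025, 0.04], [0, 0, 0.044], 255],
  [[0, -0.035, 0.03], [0, 0, 0.044], 255],
  [[0.002, -0.045, 0.01], [0, 0, 0.044], 255],
  [[0.002, -0.045, 0], [0, 0, 0.044], 255],
])

```text
time: 13.1
tool_pos: [499.9, 144.5, 213.4]
ee_rot: [0.834, 0.551, 0.002, 0.001]
ft_force: [0.9, -0.5, -0.6]
finger_gap: 0.121
```

Call:
move_arm([
  [[0.004, -0.045, 0], [0, 0, 0.044], 255],
  [[0.004, -0.045, 0], [0, 0, 0.044], 255],
  [[0.004, -0.045, 0], [0, 0, 0.044], 255],
  [[0.004, -0.045, 0], [0, 0, 0.044], 255],
  [[0.004, -0.045, 0], [0, 0, 0.044], 255],
])

```text
time: 13.6
tool_pos: [519.0, -81.4, 211.5]
ee_rot: [0.769, 0.639, 0.0, 0.0]
ft_force: [1.7, 0.2, -0.4]
finger_gap: 0.12
```

Call:
move_arm([
  [[0.005, -0.045, 0], [0, 0, 0.044], 255],
  [[0.005, -0.045, 0], [0, 0, 0.044], 255],
  [[0.005, -0.045, 0], [0, 0, 0.044], 255],
  [[0.005, -0.045, 0], [0, 0, 0.044], 255],
  [[0.003, -0.02, 0], [0, 0, 0.02], 255],
])

```text
time: 14.1
tool_pos: [541.4, -284.5, 211.5]
ee_rot: [0.705, 0.709, -0.001, 0.001]
ft_force: [0.1, 0.6, -0.8]
finger_gap: 0.118
```

Call:
move_arm([
  [[0, 0, 0], [0, 0, 0.02], 255],
  [[0, 0, 0], [0, 0, 0], 255],
])

```text
time: 14.3
tool_pos: [541.9, -279.3, 211.0]
ee_rot: [0.697, 0.717, 0.0, -0.0]
ft_force: [-0.7, 1.2, -0.0]
finger_gap: 0.121
```

```bash
python3 - <<'E'
from h import *
from scipy.spatial.transform import Rotation as R
w=save('wrist','w6'); s=w['state']; print(s['time'],s['tool_pos'],s['ft_force'],s['finger_gap'],s['qpos'].round(2)); print(R.from_quat(s['ee_rot']).as_matrix().round(3))
E
```

```text
14.3 [ 541.89642612 -279.29022188  210.97901286] [-0.65403432  1.15373502 -0.00949237] 0.12140641028944522 [ 0.29  0.47  0.14  1.89 -0.09  0.79  0.5 ]
[[-0.029  1.    -0.   ]
 [ 1.     0.029  0.   ]
 [ 0.    -0.    -1.   ]]
```

View pics/w6.png

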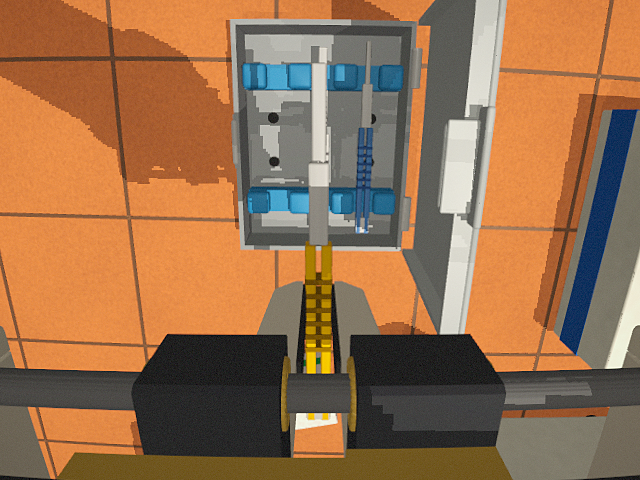

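```bash
python3 - <<'E'
from h import *
w=load('w6'); cv2.imwrite('pics/c6.png',cv2.resize(w['img'][10:260,222:422],None,fx=2.4*1.6,fy=2.4,interpolation=cv2.INTER_CUBIC))
E
```

```text
(no output)
```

View pics/c6.png

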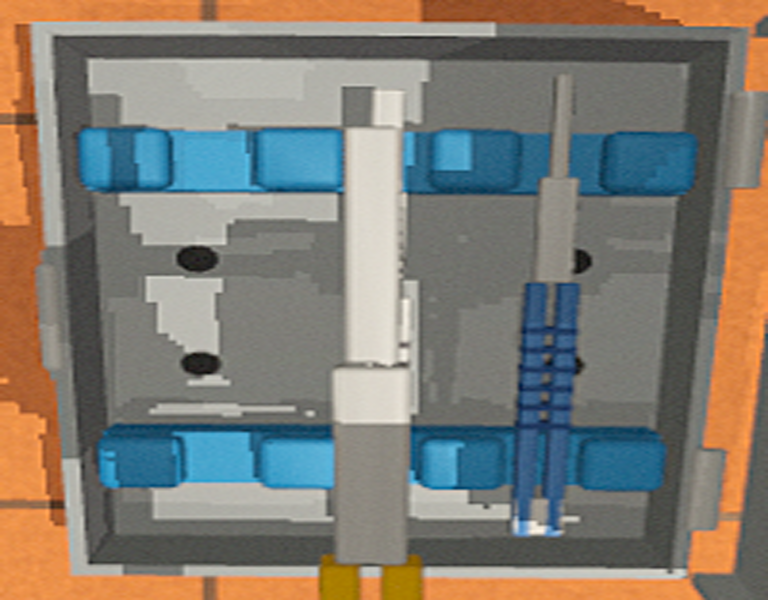

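```bash
python3 - <<'E'
from h import *
w=load('w6'); P=lambda x,y:(222+(x+.5)/3.84-.5,10+(y+.5)/2.4-.5)
pts={}
for n,p,z in [('slotF',(213,160),35),('slotN',(221.5,458),35),('FF',(33,25),44),('FN',(75,573),44),('RF',(747,28),44),('RN',(690,575),44),
  ('b4F',(650,162),35),('b4N',(621,460),35),('b1F',(125,160),35),('b1N',(142,458),35),('neckjawL',(344,200),None)]:
    if z: pts[n]=at_z(w,*P(*p),z); print(n,pts[n].round(1))
a=pts['slotF']-pts['slotN']; print('yaw slots',np.degrees(np.arctan2(-a[0],a[1])),'mid',(pts['slotF']+pts['slotN'])/2, np.hypot(*a[:2]))
c=sum(pts[k] for k in('FF','FN','RF','RN'))/4; print('case c',c)
for i,j in(('FF','FN'),('RF','RN')):
    d=pts[i]-pts[j];print(np.degrees(np.arctan2(-d[0],d[1])),np.hypot(*d[:2]))
d=pts['RF']-pts['FF'];print(np.degrees(np.arctan2(d[1],d[0])),np.hypot(*d[:2]))
# held holder: handle edges at rows, z = tool z -3.4+9
zh=w['state']['tool_pos'][2]-3.4+9
im=w['img'].astype(int)
for v in (250,262,274,286,298,310,322):
    m=(im[v,:,2]>im[v,:,0]+60)&(im[v,:,1]>im[v,:,0]+50)&(abs(np.arange(640)-320)<25); u=np.where(m)[0]; print(v,u.min(),u.max(),at_z(w,(u.min()+u.max())/2,v,zh).round(1))
print('junction', at_z(w,319,242,zh),'tip',at_z(w,318.5,46,zh-3))
E
```

```text
slotF [ 505.2 -167.1   35. ]
slotN [ 507.2 -271.5   35. ]
FF [ 469.4 -127.    44. ]
FN [ 473.4 -314.8   44. ]
RF [ 614.2 -123.6   44. ]
RN [ 618.7 -311.5   44. ]
b4F [ 599.  -164.9   35. ]
b4N [ 600.4 -269.6   35. ]
b1F [ 486.3 -167.5   35. ]
b1N [ 488.6 -272.    35. ]
yaw slots 1.0961396829980794 mid [ 506.17831973 -219.29364798   35.        ] 104.49487958114061
case c [ 543.9004945  -219.21804103   44.        ]
1.2048412118884555 187.88360003620056
1.3604949927744268 187.9487668847314
1.3270637112906376 144.81990429860818
250 305 331 [ 541.3 -253.3  216.6]
262 296 344 [ 542.3 -258.9  216.6]
274 296 344 [ 542.5 -264.6  216.6]
286 305 331 [ 541.8 -270.5  216.6]
298 307 330 [ 542.2 -276.4  216.6]
310 307 330 [ 542.4 -282.5  216.6]
322 307 330 [ 542.5 -288.7  216.6]
junction [ 541.63707247 -249.61618597  216.57901286] tip [ 539.17052983 -171.00905737  213.57901286]
```

Call:
move_arm([
  [[-0.02, 0.02, -0.02], [0, 0, -0.006], 255],
  [[-0.0185, 0.02, -0.03], [0, 0, 0], 255],
  [[0, 0, -0.04], [0, 0, 0], 255],
  [[0, 0, -0.04], [0, 0, 0], 255],
  [[0, 0, -0.01], [0, 0, 0], 255],
])

```text
time: 14.85
tool_pos: [502.4, -236.7, 68.2]
ee_rot: [0.698, 0.716, -0.001, -0.002]
ft_force: [-0.8, 0.1, -1.0]
finger_gap: 0.12
```

Call:
move_arm([
  [[0, 0, 0], [0, 0, 0], 255],
  [[0, 0, 0], [0, 0, 0], 255],
])

```text
time: 15.05
tool_pos: [504.7, -239.3, 72.2]
ee_rot: [0.699, 0.716, 0.0, 0.001]
ft_force: [-0.5, -0.3, -0.9]
finger_gap: 0.122
```

```bash
python3 - <<'E'
from h import *
from scipy.spatial.transform import Rotation as R
w=save('wrist','w7'); s=w['state']; print(s['time'],s['tool_pos'],s['ft_force'],s['finger_gap'],s['qpos'].round(2)); print(R.from_quat(s['ee_rot']).as_matrix().round(3))
cv2.imwrite('pics/c7.png',cv2.resize(w['img'][0:350,150:550],None,fx=2,fy=1.7,interpolation=cv2.INTER_CUBIC))
E
```

```text
15.05 [ 504.66465747 -239.29420859   72.16484116] [-0.52313786 -0.25090313 -0.92376777] 0.12234125198280228 [ 0.28  0.61  0.09  2.11 -0.13  0.43  0.49]
[[-0.024  1.     0.001]
 [ 1.     0.024 -0.   ]
 [-0.     0.001 -1.   ]]
```

View pics/c7.png

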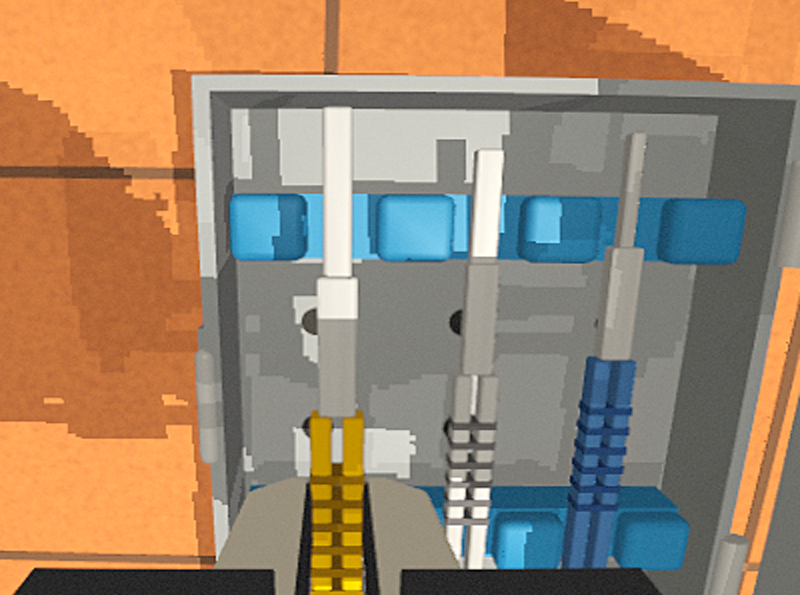

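```bash
python3 - <<'E'
from h import *
w=load('w7'); print(w['cx'],cam(w)[1]); P=lambda x,y:(150+(x+.5)/2-.5,(y+.5)/1.7-.5)
zt=w['state']['tool_pos'][2]
for n,p,z in [('slotF',(341.5,228),35),('b1c',(268,228),35),('b4',(703,232),35),('b2',(415,229),35),('jaw@bar',(337.7,228),zt-3.4+6),('tip',(337.5,107),zt-3.4+6),('junc',(337,412),zt-3.4+9),
 ('scissTip',(490,152),29),('scissjaw',(486,230),29),('scis handle',(469,560),32),('b4N',(650,540),35),('b3N',(527,540),35),('FF',(192,75),44)]:
    print(n,at_z(w,*P(*p),z).round(1))
E
```

```text
318.20550004382034 [ 502.62314979 -156.56375534  237.81187689]
slotF [ 504.4 -166.1   35. ]
b1c [ 485.8 -166.5   35. ]
b4 [ 597.4 -164.4   35. ]
b2 [ 523.1 -165.9   35. ]
jaw@bar [ 503.3 -164.2   74.8]
tip [ 502.6 -137.1   74.8]
junc [ 504.2 -209.7   77.8]
scissTip [ 541.7 -143.2   29. ]
scissjaw [ 542.3 -166.    29. ]
scis handle [ 545.7 -279.2   32. ]
b4N [ 598.5 -268.8   35. ]
b3N [ 561.6 -269.3   35. ]
FF [ 469.1 -125.9   44. ]
```

Call:
move_arm([
  [[0.001, 0.002, -0.012], [0, 0, 0], 255],
  [[0, 0, -0.012], [0, 0, 0], 255],
  [[0, 0, -0.006], [0, 0, 0], 255],
  [[0, 0, 0], [0, 0, 0], 255],
  [[0, 0, 0], [0, 0, 0], 255],
])

```text
time: 15.6
tool_pos: [504.8, -237.6, 40.6]
ee_rot: [0.699, 0.715, -0.0, -0.0]
ft_force: [-0.0, -0.2, -0.1]
finger_gap: 0.125
```

Call:
move_arm([
  [[0.0003, 0, -0.004], [0, 0, 0], 255],
  [[0, 0, -0.004], [0, 0, 0], 255],
  [[0, 0, -0.003], [0, 0, 0], 255],
  [[0, 0, -0.0015], [0, 0, 0], 255],
  [[0, 0, 0], [0, 0, 0], 255],
])

```text
time: 16.1
tool_pos: [505.1, -237.5, 28.1]
ee_rot: [0.699, 0.715, -0.0, 0.0]
ft_force: [0.1, 0.3, -1.4]
finger_gap: 0.125
```

Call:
move_arm([
  [[0, 0, -0.001], [0, 0, 0], 255],
  [[0, 0, 0], [0, 0, 0], 200],
  [[0, 0, 0], [0, 0, 0], 200],
  [[0, 0, 0], [0, 0, 0], 200],
  [[0, 0, 0], [0, 0, 0], 200],
])

```text
time: 16.6
tool_pos: [505.3, -237.5, 27.5]
ee_rot: [0.699, 0.715, 0.0, 0.0]
ft_force: [-0.5, 0.3, -0.5]
finger_gap: 0.218
```

Call:
move_arm([
  [[0, 0, 0.006], [0, 0, 0], 200],
  [[0, 0, 0.015], [0, 0, 0], 200],
  [[0, 0, 0.035], [0, 0, 0], 200],
  [[0, 0, 0.04], [0, 0, 0], 200],
  [[0, 0, 0.04], [0, 0, 0], 200],
])

```text
time: 17.1
tool_pos: [504.8, -237.4, 165.1]
ee_rot: [0.699, 0.715, -0.0, -0.0]
ft_force: [0.1, -0.6, -0.2]
finger_gap: 0.216
```

```bash
python3 - <<'E'
from h import *
from scipy.spatial.transform import Rotation as R
w=save('wrist','w8'); s=w['state']; print(s['time'],s['tool_pos'],s['ft_force'],s['finger_gap'],s['qpos'].round(2)); 
cv2.imwrite('pics/c8.png',cv2.resize(w['img'][0:400,200:500],None,fx=2,fy=1.5,interpolation=cv2.INTER_CUBIC))
E
```

```text
17.1 [ 504.79159566 -237.38337384  165.06530521] [ 0.05525343 -0.57267757 -0.17331335] 0.21639934949500478 [ 0.24  0.47  0.13  2.04 -0.1   0.63  0.47]
```

View pics/c8.png

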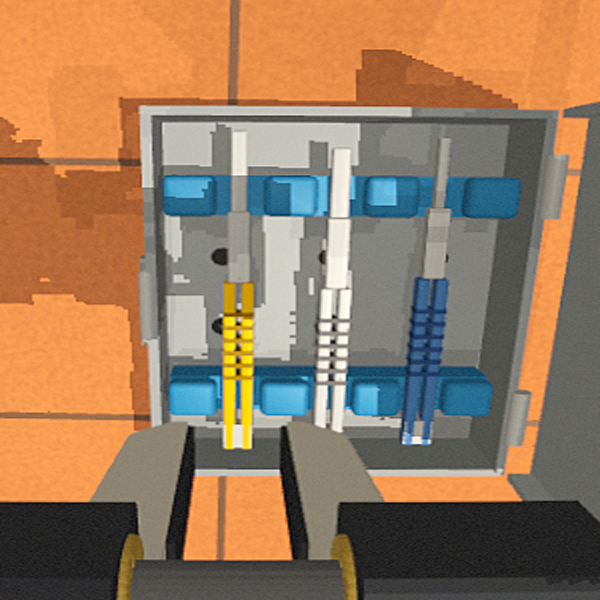

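The holder is seated in both bars, with its tip (239,132) on the same side as the other tips and its end at (238,447). Next I'll estimate the lid angle from depth and turn the hand 90° for pushing.

```bash
python3 - <<'E'
from h import *
w=load('w6')
for p in [(450,80),(440,80),(430,200),(440,250),(460,160),(470,160),(485,60),(490,100),(478,160),(462,280),(458,320)]: print('w6',p,at_d(w,*p).round(0))
f=load('t0')
for v in range(186,212,2): print(v,at_d(f,425,v).round(0),at_d(f,400,v).round(0))
print(at_d(f,447,125).round(0),at_d(f,447,100).round(0),at_d(f,532,174).round(0))
E
```

```text
w6 (450, 80) [ 622. -173.  119.]
w6 (440, 80) [ 623. -171.   93.]
w6 (430, 200) [ 624. -255.   95.]
w6 (440, 250) [ 623. -280.  136.]
w6 (460, 160) [ 606. -215.  195.]
w6 (470, 160) [ 611. -215.  195.]
w6 (485, 60) [ 614. -170.  189.]
w6 (490, 100) [ 619. -187.  190.]
w6 (478, 160) [ 614. -214.  197.]
w6 (462, 280) [ 618. -277.  190.]
w6 (458, 320) [ 619. -301.  190.]
186 [ 670. -254.   -2.] [ 671. -191.   -1.]
188 [ 665. -253.   -0.] [ 666. -191.   -1.]
190 [ 660. -253.   -0.] [ 660. -190.    4.]
192 [ 614. -212.  201.] [ 617. -161.  189.]
194 [ 611. -213.  196.] [ 613. -161.  188.]
196 [ 606. -213.  196.] [ 608. -161.  190.]
198 [ 602. -212.  197.] [ 620. -174.  104.]
200 [ 598. -213.  194.] [ 622. -180.   68.]
202 [ 629. -252.    1.] [ 630. -190.   -0.]
204 [ 624. -252.    1.] [ 626. -190.   -2.]
206 [ 612. -243.   43.] [ 613. -183.   42.]
208 [ 611. -247.   20.] [ 610. -185.   31.]
210 [ 609. -250.    4.] [ 609. -188.    6.]
[ 807. -301.   56.] [ 859. -296.   85.] [ 659. -454.  165.]
```

Call:
move_arm([
  [[0, 0.004, 0.045], [0, 0, -0.14], 230],
  [[0, 0.005, 0.045], [0, 0, -0.14], 255],
  [[0, 0.005, 0.035], [0, 0, -0.14], 255],
  [[0, 0.005, 0], [0, 0, -0.14], 255],
  [[0.02, 0, 0], [0, 0, -0.14], 255],
])

```text
time: 17.65
tool_pos: [523.9, -218.4, 290.5]
ee_rot: [0.903, 0.429, 0.001, 0.001]
ft_force: [0.3, -0.1, -1.0]
finger_gap: 0.003
```

Call:
move_arm([
  [[0.025, 0, 0], [0, 0, -0.14], 255],
  [[0.025, 0, 0], [0, 0, -0.14], 255],
  [[0.025, 0, 0], [0, 0, -0.14], 255],
  [[0.03, 0, 0], [0, 0, -0.14], 255],
  [[0.03, 0, 0], [0, 0, -0.14], 255],
])

```text
time: 18.15
tool_pos: [661.1, -218.3, 288.7]
ee_rot: [0.996, 0.094, 0.0, 0.0]
ft_force: [-0.0, 0.3, -1.1]
finger_gap: 0.009
```

Call:
move_arm([
  [[0.002, 0, -0.03], [0, 0, -0.085], 255],
  [[0, 0, -0.04], [0, 0, -0.085], 255],
  [[0, 0, -0.03], [0, 0, 0], 255],
  [[0, 0, -0.008], [0, 0, 0], 255],
  [[0, 0, 0], [0, 0, 0], 255],
])

```text
time: 18.65
tool_pos: [661.7, -218.3, 179.7]
ee_rot: [1.0, 0.012, -0.001, -0.0]
ft_force: [-0.3, 0.8, 0.4]
finger_gap: 0.005
```

```bash
python3 - <<'E'
from h import *
from scipy.spatial.transform import Rotation as R
w=save('wrist','w9'); s=w['state']; print(s['time'],s['tool_pos'],s['ft_force'],s['qpos'].round(2)); print(R.from_quat(s['ee_rot']).as_matrix().round(3)); print(cam(w)[1])
for v in range(240,480,20): print(v,[tuple(at_d(w,u,v).round(0)) for u in (200,440)])
E
```

```text
18.65 [ 661.7399492  -218.25345237  179.72084351] [-0.29952613  0.84394157  0.42972807] [-0.08  0.65  0.52  1.73 -0.4   0.87 -0.93]
[[ 1.     0.025 -0.002]
 [ 0.025 -1.     0.   ]
 [-0.002 -0.    -1.   ]]
[ 745.31306461 -216.62445843  345.24118374]
240 [(np.float64(629.0), np.float64(-108.0), np.float64(-1.0)), (np.float64(635.0), np.float64(-334.0), np.float64(-0.0))]
260 [(np.float64(609.0), np.float64(-107.0), np.float64(-1.0)), (np.float64(615.0), np.float64(-336.0), np.float64(-1.0))]
280 [(np.float64(627.0), np.float64(-133.0), np.float64(85.0)), (np.float64(630.0), np.float64(-309.0), np.float64(82.0))]
300 [(np.float64(626.0), np.float64(-141.0), np.float64(113.0)), (np.float64(628.0), np.float64(-301.0), np.float64(111.0))]
320 [(np.float64(625.0), np.float64(-148.0), np.float64(138.0)), (np.float64(627.0), np.float64(-294.0), np.float64(136.0))]
340 [(np.float64(697.0), np.float64(-192.0), np.float64(271.0)), (np.float64(699.0), np.float64(-245.0), np.float64(271.0))]
360 [(np.float64(697.0), np.float64(-194.0), np.float64(279.0)), (np.float64(698.0), np.float64(-242.0), np.float64(278.0))]
380 [(np.float64(697.0), np.float64(-196.0), np.float64(285.0)), (np.float64(699.0), np.float64(-240.0), np.float64(285.0))]
400 [(np.float64(695.0), np.float64(-196.0), np.float64(287.0)), (np.float64(696.0), np.float64(-240.0), np.float64(287.0))]
420 [(np.float64(690.0), np.float64(-196.0), np.float64(287.0)), (np.float64(691.0), np.float64(-241.0), np.float64(287.0))]
440 [(np.float64(685.0), np.float64(-195.0), np.float64(287.0)), (np.float64(686.0), np.float64(-241.0), np.float64(287.0))]
460 [(np.float64(684.0), np.float64(-196.0), np.float64(291.0)), (np.float64(685.0), np.float64(-241.0), np.float64(290.0))]
```

Call:
move_arm([
  [[-0.017, 0, -0.002], [0, 0, 0], 255],
  [[-0.013, 0, -0.001], [0, 0, 0], 255],
  [[-0.01, 0, -0.001], [0, 0, 0], 255],
  [[-0.008, 0, -0.001], [0, 0, 0], 255],
  [[-0.012, 0, -0.002], [0, 0, 0], 255],
])

```text
time: 19.2
tool_pos: [603.0, -218.8, 174.6]
ee_rot: [1.0, 0.012, 0.001, 0.001]
ft_force: [1.2, -1.2, 2.0]
finger_gap: 0.003
```

Call:
move_arm([
  [[-0.0125, 0, -0.003], [0, 0, 0], 255],
  [[-0.0125, 0, -0.004], [0, 0, 0], 255],
  [[-0.012, 0, -0.005], [0, 0, 0], 255],
  [[-0.0115, 0, -0.0065], [0, 0, 0], 255],
  [[-0.0105, 0, -0.0075], [0, 0, 0], 255],
])

```text
time: 19.7
tool_pos: [542.0, -218.5, 146.8]
ee_rot: [1.0, 0.012, -0.0, 0.0]
ft_force: [-0.2, -1.3, -0.6]
finger_gap: 0.007
```

```bash
python3 - <<'E'
from h import *
w=save('wrist','w10'); s=w['state']; print(s['time'],s['tool_pos'],s['ft_force'],s['ee_rot'].round(3)); print(cam(w)[1])
for v in range(100,400,20): print(v,[at_d(w,u,v).round(0).tolist() for u in (200,440)])
E
```

```text
19.7 [ 542.02889516 -218.50582512  146.77645672] [-0.19693618 -1.31573867 -0.58704796] [ 1.     0.012 -0.     0.   ]
[ 625.35324751 -216.84174222  312.42134365]
100 [[635.0, -126.0, -1.0], [639.0, -310.0, -0.0]]
120 [[621.0, -142.0, 58.0], [624.0, -295.0, 57.0]]
140 [[609.0, -145.0, 70.0], [612.0, -292.0, 69.0]]
160 [[598.0, -148.0, 81.0], [601.0, -290.0, 80.0]]
180 [[588.0, -150.0, 92.0], [591.0, -288.0, 90.0]]
200 [[578.0, -152.0, 100.0], [581.0, -286.0, 99.0]]
220 [[569.0, -154.0, 110.0], [572.0, -284.0, 109.0]]
240 [[561.0, -156.0, 118.0], [564.0, -283.0, 118.0]]
260 [[553.0, -158.0, 127.0], [555.0, -281.0, 125.0]]
280 [[545.0, -159.0, 133.0], [547.0, -280.0, 133.0]]
300 [[537.0, -161.0, 141.0], [540.0, -279.0, 141.0]]
320 [[530.0, -163.0, 148.0], [533.0, -278.0, 148.0]]
340 [[578.0, -192.0, 239.0], [579.0, -245.0, 238.0]]
360 [[577.0, -194.0, 245.0], [578.0, -243.0, 245.0]]
380 [[578.0, -196.0, 252.0], [579.0, -241.0, 252.0]]
```

Call:
move_arm([
  [[-0.009, 0, -0.0085], [0, 0, 0], 255],
  [[-0.009, 0, -0.0095], [0, 0, 0], 255],
  [[-0.008, 0, -0.0105], [0, 0, 0], 255],
  [[-0.007, 0, -0.011], [0, 0, 0], 255],
  [[-0.006, 0, -0.0115], [0, 0, 0], 255],
])

```text
time: 20.25
tool_pos: [503.7, -218.4, 95.6]
ee_rot: [1.0, 0.012, -0.0, 0.0]
ft_force: [0.5, 0.0, 1.3]
finger_gap: 0.005
```

Call:
move_arm([
  [[-0.0045, 0, -0.012], [0, 0, 0], 255],
  [[-0.002, 0, -0.007], [0, 0, 0], 255],
  [[0, 0, -0.004], [0, 0, 0], 255],
  [[0, 0, 0], [0, 0, 0], 255],
])

```text
time: 20.65
tool_pos: [497.6, -218.4, 72.9]
ee_rot: [1.0, 0.012, -0.0, 0.0]
ft_force: [-0.9, 0.3, -0.1]
finger_gap: 0.007
```

Call:
move_arm([
  [[0, 0, 0.012], [0, 0, 0], 255],
  [[-0.02, 0.0005, 0], [0, 0, 0], 255],
  [[0, 0, -0.01], [0, 0, 0], 255],
  [[0, 0, -0.005], [0, 0, 0], 255],
  [[0, 0, -0.002], [0, 0, 0], 255],
])

```text
time: 21.15
tool_pos: [478.4, -217.8, 68.0]
ee_rot: [1.0, 0.012, -0.0, 0.0]
ft_force: [-0.7, 0.1, 4.4]
finger_gap: 0.004
```

Call:
move_arm([
  [[0, 0, -0.001], [0, 0, 0], 255],
  [[0, 0, -0.001], [0, 0, 0], 255],
  [[0, 0, 0], [0, 0, 0], 255],
])

```text
time: 21.45
tool_pos: [478.1, -217.9, 66.5]
ee_rot: [1.0, 0.012, -0.0, -0.0]
ft_force: [-1.2, 1.6, 5.3]
finger_gap: 0.005
```

Call:
move_arm([
  [[0, 0, -0.001], [0, 0, 0], 255],
  [[0, 0, 0], [0, 0, 0], 255],
  [[0, 0, -0.001], [0, 0, 0], 255],
  [[0, 0, 0], [0, 0, 0], 255],
])

```text
time: 21.85
tool_pos: [477.8, -217.9, 64.4]
ee_rot: [1.0, 0.012, -0.0, -0.0]
ft_force: [-2.0, -0.2, 3.2]
finger_gap: 0.003
```

Call:
move_arm([
  [[0, 0, -0.001], [0, 0, 0], 255],
  [[0, 0, 0], [0, 0, 0], 255],
  [[0, 0, 0], [0, 0, 0], 255],
])

```text
time: 22.15
tool_pos: [478.3, -218.2, 63.3]
ee_rot: [1.0, 0.012, 0.0, 0.0]
ft_force: [-0.4, -0.3, -0.2]
finger_gap: 0.006
```

Contact force vanished at z = 63.3, so the lid probably snapped. I'll go down gently to confirm where the lid is.

Call:
move_arm([
  [[0, 0, -0.002], [0, 0, 0], 255],
  [[0, 0, 0], [0, 0, 0], 255],
  [[0, 0, -0.001], [0, 0, 0], 255],
  [[0, 0, 0], [0, 0, 0], 255],
])

```text
time: 22.55
tool_pos: [477.7, -218.0, 60.3]
ee_rot: [1.0, 0.012, -0.0, 0.0]
ft_force: [-0.8, 0.2, 0.2]
finger_gap: 0.002
```

Call:
move_arm([
  [[0, 0, -0.001], [0, 0, 0], 255],
  [[0, 0, 0], [0, 0, 0], 255],
  [[0, 0, -0.001], [0, 0, 0], 255],
  [[0, 0, 0], [0, 0, 0], 255],
])

```text
time: 22.95
tool_pos: [477.7, -218.0, 58.3]
ee_rot: [1.0, 0.012, -0.0, 0.0]
ft_force: [0.5, 0.1, 0.7]
finger_gap: 0.007
```

Contact now comes only at about 58 mm, the shut height. I'll add a slight press, retract, and check the lid plane from depth along with a last picture.

Call:
move_arm([
  [[0, 0, -0.001], [0, 0, 0], 255],
  [[0, 0, -0.001], [0, 0, 0], 255],
  [[0, 0, 0], [0, 0, 0], 255],
  [[0, 0, 0], [0, 0, 0], 255],
])

```text
time: 23.35
tool_pos: [477.8, -218.1, 57.8]
ee_rot: [1.0, 0.012, 0.001, -0.0]
ft_force: [-3.6, 3.1, 23.7]
finger_gap: 0.011
```

Call:
move_arm([
  [[0, 0, 0.02], [0, 0, 0], 255],
  [[0, 0, 0.04], [0, 0, 0], 255],
  [[0, 0, 0.04], [0, 0, 0], 255],
  [[0, 0, 0.04], [0, 0, 0], 255],
  [[0, 0, 0], [0, 0, 0], 255],
])

```text
time: 23.85
tool_pos: [479.6, -219.2, 200.7]
ee_rot: [1.0, 0.012, 0.003, 0.001]
ft_force: [0.2, -0.8, -0.7]
finger_gap: 0.004
```

```bash
python3 - <<'E'
from h import *
w=save('wrist','w11'); s=w['state']; print(s['time'],s['tool_pos'],s['ft_force'])
P=[]
for v in range(60,320,8):
  for u in list(range(150,260,10))+list(range(380,480,10)):
    p=at_d(w,u,v)
    if 50<p[2]<75 and 478<p[0]<605 and -305<p[1]<-130: P.append(p)
P=np.array(P); c=np.linalg.lstsq(np.c_[P[:,0]-616,np.ones(len(P))],P[:,2],rcond=None)[0]; print(len(P),'lid angle',-c[0],'z at hinge',c[1],P[:,2].min(),P[:,2].max())
f=save('top','t2'); g=save('scene','s2')
a=load('t0')['img']; b=f['img']; o=np.zeros((480,800,3),np.uint8); o[:240,:400]=cv2.resize(a[60:372,60:580],(400,240)); o[240:,:400]=cv2.resize(b[60:372,60:580],(400,240))
o[:300,400:]=cv2.resize(g['img'][90:450,140:620],(400,300)); o[300:,400:]=cv2.resize(w['img'],(400,300))[:180]
cv2.imwrite('pics/c9.png',o)
E
```

```text
23.85 [ 479.62152907 -219.20269875  200.74221059] [ 0.16970196 -0.7761978  -0.68262187]
217 lid angle -0.0018862764379804007 z at hinge 57.77563029791859 56.661221539265796 58.61231990287098
```

View pics/c9.png

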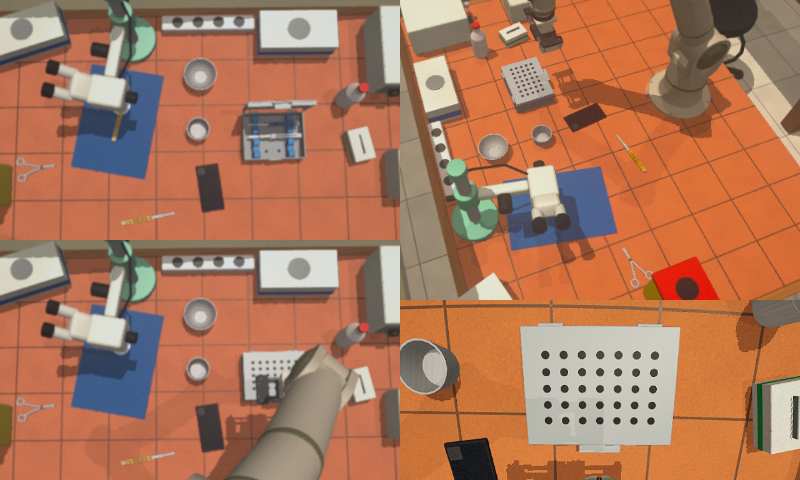

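The before and after pictures show the lid fully shut (fitted angle about 0, face at z = 58), an empty mat, and every other item in the same place. The arm is clear, so I'm handing in.

```bash
python3 -c "
from plant import ctrl
print(ctrl.job_done())"
```

```text
the job is handed in; nothing more can be done
None
```

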